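# Change the slitter's backup cells with the selector at service

## Robot

A 6-joint arm with a two-finger parallel gripper is mounted at the origin on the work surface. World frame = base frame: x ahead of the robot, y to its left, z up, the work surface at z = 0. Lengths are in m, angles in rad, forces in N, time in s.
With the tool pointing down it reaches from about 0.225 to 0.875 m from the base axis. Payload 3.4 kg.
Tool frame: the origin (TCP) lies on the centre line of the jaws, within the pads' length; the fingertips stand 17 mm ahead of it and the grasp point (between the pads) lies 2 mm behind it (nose_length is the distance from the TCP to the fingertips, in m); z points along the fingers, y is the line along which they close (so a half turn about z gives the same grasp; the last joint's range is limited). The gripper opens to 85 mm and grips with 20 to 120 N. Pads are 22 mm wide; open, the fingers measure 114 mm over their backs; the gripper's body (76 mm by 85 mm) begins 54 mm behind the grasp point. The pads swing forward as they close: fully open they stand 13 mm farther back than shut.
Start: joints at [1.154, 0.276, 1.505, -0, 1.361, -0.121], TCP at [0.168, 0.55, 0.248] pointing down, gripper open.
Joint ranges: [-2.89, 2.89], [-0.75, 2.08], [0.22, 2.7], [-1.18, 4.32], [0.11, 2.71], [-2.7, 2.7]. Speed limits (rad/s): [2.57, 2.57, 3.14, 3.14, 3.14, 3.14].

## Interface

Orientations are given as a unit quaternion [w, x, y, z].
In Python, from rig import get_state, get_image, sign_off, find_in, place_of, nose_length gives the robot as it stands.
- The arm moves only by the tool apply_moves, never from a script. Its argument "deltas" is one flat list of numbers, 5 for each row, row after row: the finger opening in mm, from 0 to 85.4, then the shift along the tool's x, y, z in mm, then the turn about the tool's z in degrees. A call has 1 to 12 rows; each row is the pose to reach, as a shift and turn from the pose commanded when the call began, along the tool's axes at that moment; what a row does not reach only later rows make up. A row lasts 1/12 s, in which the tool goes at most 41.7 mm and 7.16 degrees, less where a joint would pass 70% of its speed; a pose out of reach is approached as far as the arm can. A call with a gripper value outside its range is refused whole. The fingers move at their own pace and stop on an object; "squeeze" is the grip in N (left out, the last holds). Time passes only in rows, so rows that repeat a pose let the fingers close. It gives the time, the measured TCP pose, the force, the opening and the grip force at its end, in the units of the state.
- get_state(): the state, without advancing time (a new reading comes with each control period).
- get_image(name): name is "scene" or "top"; returns a dict with "frame" (480x640x3 uint8, red, green, blue), "K" (3x3 intrinsics, pixels), "position" and "orientation" of the camera in the world. Camera axes: x right, y down, z forward; pixel columns grow to the right and rows downward; lengths in m; the calibration is good to about 2 mm. A picture is of the moment at which its call begins. There is no depth.
- sign_off(): hands the job in; it is judged then, once.
Trained networks look in a picture, given as the dict that the camera call returned (one of the last four; its "shot" number tells which), for a name from the list of things; names that differ only in an ending like _2 or _b are one class to them, and where a whole thing is asked for, a point or a joint stands for the part that bears it (a point fixed in the world has none). Each returns a list of dicts, best first, with "score" (0 to 1); they miss things now and then, are a little off and sometimes report something else, mostly with a low value. They report only what shows in the picture. A call takes as long as a camera call. They do not tell look-alikes from the thing itself.
- find_in(query, picture): "point" ([column, row] in pixels, amid what is visible of it).
- place_of(query, picture): "point" ([column, row] in pixels: a listed point, or the origin of a listed thing).
The state is a dict: "clock": time; "qpos": joint angles; "qd": joint speeds; "effort": joint torques, N m; "position": TCP position; "ee_rot": TCP orientation; "contact_force": force on the tool from outside, world axes, zero at the start; "moment": the same for the moment, N m; "width": finger opening in m; "gripper_force": force on a finger pad.
Only numpy, scipy, OpenCV 4.12 (cv2) and the standard library are available. Lean on these libraries where they do the work, as an engineer would, in place of code of your own. Each camera call takes 0.05 s, during which the arm holds its last target. There are 200 camera calls.

## Task

First push the red selector down, turn it counter-clockwise from the green to the orange mark and let it spring up. Then load each green fresh cell into a bay of its own: flat end pressed back against the spring, nub end rolled down until the cell lies level and home under the yellow lip; only when all of them are in, push and turn the selector back to green and let it spring up. Every red spent cell goes into the blue scrap crate at any time; leave the tape rolls, tools and bottles where they are.

Things in the scene. Friction and masses are not known exactly. Their poses are not given: they have to be found in the camera images.
- fresh1: fresh cell, GREEN with white caps, 80 mm long, 0.2 kg, lying on the bench: round body with four flat ribs 14 mm wide, 36 mm over the ribs, flush with square end caps 36 by 36 by 12 mm (it does not roll). Origin: its middle, 18 mm up. Its x runs along it to the brass nub (16 mm wide, the last 4 mm); other end flat. At first x is within 0.35 rad of world x. None if absent
- fresh2: fresh cell, GREEN with white caps, 80 mm long, 0.2 kg, lying on the bench: round body with four flat ribs 14 mm wide, 36 mm over the ribs, flush with square end caps 36 by 36 by 12 mm (it does not roll). Origin: its middle, 18 mm up. Its x runs along it to the brass nub (16 mm wide, the last 4 mm); other end flat. At first x is within 0.35 rad of world x. None if absent
- fresh3: fresh cell, GREEN with white caps, 80 mm long, 0.2 kg, lying on the bench: round body with four flat ribs 14 mm wide, 36 mm over the ribs, flush with square end caps 36 by 36 by 12 mm (it does not roll). Origin: its middle, 18 mm up. Its x runs along it to the brass nub (16 mm wide, the last 4 mm); other end flat. At first x is within 0.35 rad of world x. None if absent
- spent1: spent cell, RED with black caps, 80 mm long, 0.2 kg, lying on the bench: round body with four flat ribs 14 mm wide, 36 mm over the ribs, flush with square end caps 36 by 36 by 12 mm (it does not roll). Origin: its middle, 18 mm up. Its x runs along it to the brass nub (16 mm wide, the last 4 mm); other end flat. At first x is within 0.35 rad of world x. None if absent
- spent2: spent cell, RED with black caps, 80 mm long, 0.2 kg, lying on the bench: round body with four flat ribs 14 mm wide, 36 mm over the ribs, flush with square end caps 36 by 36 by 12 mm (it does not roll). Origin: its middle, 18 mm up. Its x runs along it to the brass nub (16 mm wide, the last 4 mm); other end flat. At first x is within 0.35 rad of world x. None if absent
- spent3: spent cell, RED with black caps, 80 mm long, 0.2 kg, lying on the bench: round body with four flat ribs 14 mm wide, 36 mm over the ribs, flush with square end caps 36 by 36 by 12 mm (it does not roll). Origin: its middle, 18 mm up. Its x runs along it to the brass nub (16 mm wide, the last 4 mm); other end flat. At first x is within 0.35 rad of world x. None if absent
- holder: fixed grey battery holder, 3 parallel bays 86 mm apart. Origin on the bench under the middle of the middle bay's seated cell; x runs along the bays from the black spring housings to the yellow end walls, y across. Base plate 4 mm thick. A seated cell lies level, axis 42 mm up, flat end on the sprung plate, nub on the yellow wall, its shoulder under the lip
- bay0 (a point): brass contact on the yellow wall of bay 0 (holder x 40, y -86, 42 mm up) where a seated nub rests; the seated cell's middle lies 40 mm from it towards the spring; axes as the holder's. The sloping yellow lip over it, 32 mm wide, has its inner edge at holder x 30, underside 62 mm up, top 73 mm up
- bay1 (a point): the same for bay 1 (holder x 40, y 0 mm). In each bay the cell rests on black cradles at holder x -34 to -28 and 20 to 32 mm, whose flared cheeks (20 mm either side of its axis at the bottom, 37 mm and 44 mm up at the top) centre it; between the cradles both its sides are open for fingers down to the base plate
- bay2 (a point): the same for bay 2 (holder x 40, y +86 mm). To load: tilt the cell some 20 degrees nub end up, press its flat end some 20 mm back against the sprung plate, roll the nub end down past the lip until level, then let the spring push it forward under the lip
- spring0 (a joint): how far bay 0's sprung brass plate (all bays alike) is pushed back, m: 0 free (its face at holder x -35 mm), 0.005 seated, 0.024 fully back. 2.4 N at first, 4 N seated, 10 N fully back. Plate 26 mm wide, from 26 to 84 mm up; the black housing behind it is 60 mm high, holder x -94 to -68 mm
- crate: fixed blue scrap crate, open top, 160 mm (its x) by 180 mm (its y), 55 mm high, walls and floor 5 mm. Origin at the middle of its underside
- selector: fixed grey box, 96 mm square and 58 mm high, carrying the push-to-turn selector. Origin at the middle of its underside, on the selector's axis. The orange mark (service) lies along its +x; the green mark (run) lies 1.2 rad clockwise from it seen from above
- sel_grip (a point): grip point on the selector's axis, 100 mm above the bench when up: a red bar 54 mm long, 18 mm wide, 30 mm high (its top 110 mm up), standing on a black flange 60 mm across whose top is 80 mm up. Turns and sinks with the selector
- sel_turn (a joint): angle of the selector, rad, growing clockwise seen from above: 0 = service (orange), 1.2 = run (green); stops at -0.1 and 1.3. At 0 the bar lies along the selector box's x. A key blocks turning from one mark to the other unless pushed down over 6 mm; let go within 0.15 rad of a mark it springs up, in between it stays down
- sel_push (a joint): how far the selector is pushed down, m: 0 up, 0.010 fully down; spring 4 N at first, 9 N fully down
- tape_a: bystander: white tape roll lying flat near the cells, 68 mm across, 30 mm high
- tape_b: bystander: yellow tape roll lying flat, 100 mm across, 25 mm high
- spanner: bystander: spanner lying flat
- spray: bystander: white bottle with a green cap, 60 mm across, 170 mm high
- oil_can: bystander: can 60 mm across, 90 mm high
- core: bystander: cardboard core standing, 90 mm across, 60 mm high
- scraper: bystander: scraper lying flat
There are look-alikes about, which are no part of the job. There is more than one size of the selector; the job needs the larger.

How it is judged:
By the outcome, as a careful person would: the job done as asked, in the order asked, and still so for the second after the job is handed in, with the robot touching nothing.
Of fresh1, fresh2, fresh3 only 2 to 3 are there at a start; the rules pass over those that are not, and their reading is None.
Of spent1, spent2, spent3 only 2 to 3 are there at a start; the rules pass over those that are not, and their reading is None.
At some moment in a run one of fresh1, fresh2, fresh3, spent1, spent2, spent3 may be knocked a few centimetres aside while the robot is not near it.
It also fails if it takes over 210 s, if anything falls off the work surface, if the arm or the gripper's body presses on something with over 40 N, if the wrist force passes 120 N, or if a joint passes its speed limit or range.

## Working session

There is one attempt and no reset: what is moved stays moved. The work goes in short steps, Python scripts to look and compute and a tool call to move; the robot and the scene stay as the last step left them, time stands still between calls to the robot, and variables do not carry over. Pictures are saved under pics/ and viewed, at most 14 in all, crops included, and the job is handed in when it is done.

Besides the shell and the picture viewer there is one more tool, called after "Call:" as name(argument=value, ...) on one line, values as JSON. apply_moves: Moves the arm, as the interface text tells. Its arguments: {"type":"object","properties":{"deltas":{"type":"array"},"squeeze":{"type":"number"}},"required":["deltas"]}

```bash
mkdir -p pics; cat > h.py <<'E'
import numpy as np, cv2
from rig import *
from scipy.spatial.transform import Rotation as R
def rot(q): return R.from_quat([q[1],q[2],q[3],q[0]]).as_matrix()
def ray(p,px):
    K=np.array(p["K"]); d=rot(p["orientation"])@np.linalg.inv(K)@np.array([px[0],px[1],1.]); return np.array(p["position"]),d
def at(p,px,z):
    o,d=ray(p,px); return o+d*(z-o[2])/d[2]
def proj(p,X):
    c=rot(p["orientation"]).T@(np.array(X)-np.array(p["position"])); u=np.array(p["K"])@c; return u[:2]/u[2]
def save(p,n,box=None,s=1):
    f=p["frame"][:,:,::-1]
    if box: f=f[box[1]:box[3],box[0]:box[2]]
    cv2.imwrite("pics/"+n,cv2.resize(f,None,fx=s,fy=s,interpolation=cv2.INTER_CUBIC))
E
python3 - <<'E'
from h import *
s=get_state(); print({k:np.round(v,3).tolist() for k,v in s.items()}); print(nose_length() if callable(nose_length) else nose_length)
for n in("top","scene"):
    p=get_image(n); save(p,n+"0.png"); print(n,np.round(p["position"],3),np.round(rot(p["orientation"]),2).tolist(),p["K"][0][0])
    for q,z in(("fresh1",.018),("spent1",.018),("holder",0),("bay0",.042),("bay1",.042),("bay2",.042),("crate",0),("selector",0),("sel_grip",.1)):
        for r in place_of(q,p): print(q,round(r["score"],2),np.round(r["point"],0),np.round(at(p,r["point"],z),3)[:2])
E
```

```text
{'clock': 0.0, 'qpos': [1.154, 0.277, 1.506, 0.0, 1.361, -0.121], 'qd': [-0.0, 0.0, 0.0, -0.0, 0.0, -0.0], 'effort': [0.001, -41.677, -24.58, 0.0, 0.011, -0.0], 'position': [0.167, 0.55, 0.247], 'ee_rot': [-0.0, 0.147, 0.989, -0.001], 'contact_force': [0.319, 0.039, 0.175], 'moment': [-0.052, -0.017, 0.035], 'gripper_force': 0.0, 'width': 0.085}
0.017
top [ 0.423 -0.007  1.234] [[0.02, -0.99, 0.12], [-1.0, -0.02, -0.01], [0.01, -0.12, -0.99]] 483.8600771304778
fresh1 0.75 [373. 228.] [ 0.605 -0.147]
fresh1 0.69 [343. 287.] [ 0.454 -0.072]
spent1 0.95 [378. 288.] [ 0.455 -0.161]
spent1 0.62 [334. 217.] [ 0.633 -0.047]
holder 0.65 [207. 239.] [0.57  0.278]
holder 0.45 [164. 189.] [0.699 0.394]
holder 0.2 [237. 160.] [0.779 0.209]
bay0 0.95 [243. 225.] [0.603 0.181]
bay0 0.86 [178. 223.] [0.602 0.343]
bay0 0.81 [205. 224.] [0.603 0.275]
bay0 0.16 [333. 325.] [ 0.363 -0.048]
bay1 0.95 [243. 225.] [0.603 0.181]
bay1 0.86 [178. 223.] [0.602 0.343]
bay1 0.81 [205. 224.] [0.603 0.275]
bay1 0.16 [333. 325.] [ 0.363 -0.048]
bay2 0.95 [243. 225.] [0.603 0.181]
bay2 0.86 [178. 223.] [0.602 0.343
[... 615 characters left out ...]
0.615 -0.064]
spent1 0.71 [254. 281.] [ 0.454 -0.159]
holder 0.88 [351. 218.] [0.559 0.279]
bay0 0.69 [363. 209.] [0.594 0.296]
bay0 0.64 [371. 201.] [0.601 0.349]
bay0 0.57 [348. 225.] [0.592 0.188]
bay1 0.69 [363. 209.] [0.594 0.296]
bay1 0.64 [371. 201.] [0.601 0.349]
bay1 0.57 [348. 225.] [0.592 0.188]
bay2 0.69 [363. 209.] [0.594 0.296]
bay2 0.64 [371. 201.] [0.601 0.349]
bay2 0.57 [348. 225.] [0.592 0.188]
crate 0.94 [201. 335.] [ 0.439 -0.382]
crate 0.45 [296. 295.] [ 0.586 -0.132]
selector 0.9 [237. 401.] [ 0.643 -0.498]
selector 0.75 [258. 356.] [ 0.61  -0.365]
selector 0.32 [360. 210.] [0.565 0.337]
sel_grip 0.76 [232. 381.] [ 0.651 -0.508]
sel_grip 0.66 [255. 330.] [ 0.613 -0.365]
```

View pics/top0.png

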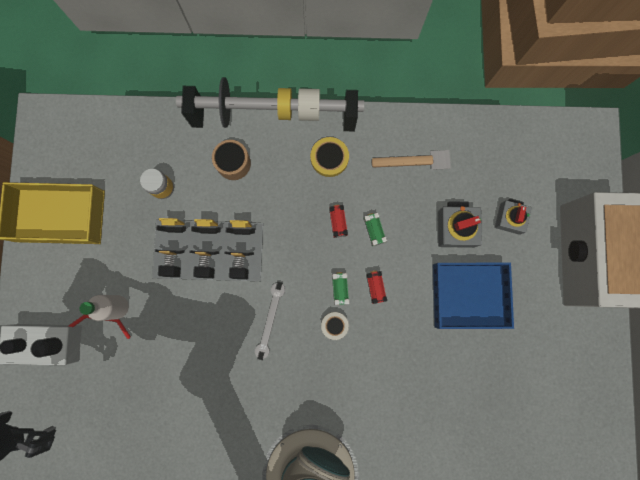

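View pics/scene0.png

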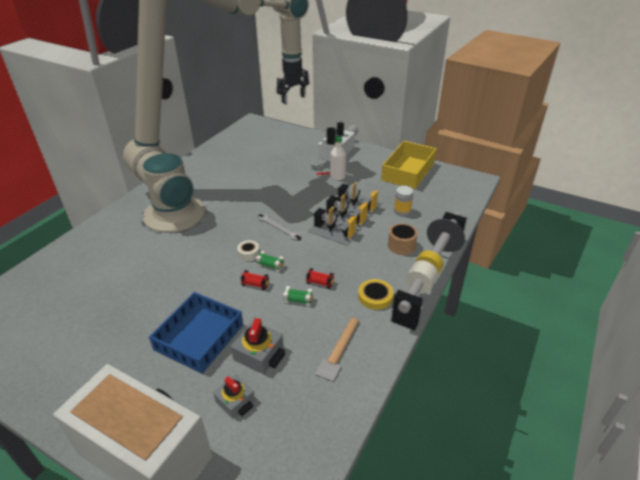

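The pictures show the bays at top (205,245), two green cells (341,288) and (375,229), two red cells (339,220) and (376,287), and the blue crate at (472,295). The selector candidates are (462,225), the larger, and (515,215), the smaller. The larger one fits the description. I'll confirm it in an enlarged crop.

```bash
python3 - <<'E'
from h import *
p=get_image("top"); f=p["frame"][:,:,::-1]
r=lambda b,s:cv2.resize(f[b[1]:b[3],b[0]:b[2]],s,interpolation=cv2.INTER_CUBIC)
m=np.zeros((600,800,3),np.uint8)
m[:300,:400]=r((430,180,550,270),(400,300))
m[300:,:400]=r((320,190,400,250),(400,300)); m[300:,400:]=r((320,260,400,320),(400,300))
m[:300,400:]=r((145,205,273,301),(400,300))
cv2.imwrite("pics/m1.png",m)
# colour blobs
hsv=cv2.cvtColor(p["frame"],cv2.COLOR_RGB2HSV)
for n,mk in(("green",cv2.inRange(hsv,(45,100,40),(85,255,255))),("red",cv2.inRange(hsv,(0,150,60),(6,255,255))|cv2.inRange(hsv,(174,150,60),(180,255,255)))):
    k,l,st,ce=cv2.connectedComponentsWithStats(mk)
    for i in range(1,k):
        if 12<st[i,4]<2000 and ce[i][1]>150:
            ys,xs=np.where(l==i); P=np.array([at(p,(x,y),.025)[:2] for x,y in zip(xs,ys)])
            w,v=np.linalg.eigh(np.cov(P.T)); d=v[:,1]*np.sign(v[0,1])
            print(n,st[i,4],ce[i].round(1),P.mean(0).round(3),"ang",round(float(np.arctan2(d[1],d[0])),3),(np.sqrt(w)*1e3).round(1))
E
```

```text
green 282 [374.9 229.4] [ 0.601 -0.15 ] ang 0.337 [ 9.7 15.8]
green 274 [340.2 288.7] [ 0.45  -0.065] ang 0.102 [ 9.6 14.6]
green 132 [ 86.3 307.7] [0.389 0.56 ] ang -1.354 [7.4 8.6]
red 298 [337.9 219.3] [ 0.625 -0.057] ang 0.158 [ 9.3 17.2]
red 95 [520.7 215.2] [ 0.647 -0.521] ang -0.294 [ 4.9 11.1]
red 174 [466.6 223. ] [ 0.623 -0.383] ang -1.224 [ 6.  16.3]
red 310 [376.2 287.2] [ 0.456 -0.155] ang 0.213 [ 9.7 16.3]
red 59 [ 79.1 320. ] [0.359 0.575] ang -0.967 [ 2.3 13.8]
red 68 [122.1 327.9] [0.342 0.468] ang 0.698 [ 2.6 17.1]
```

View pics/m1.png

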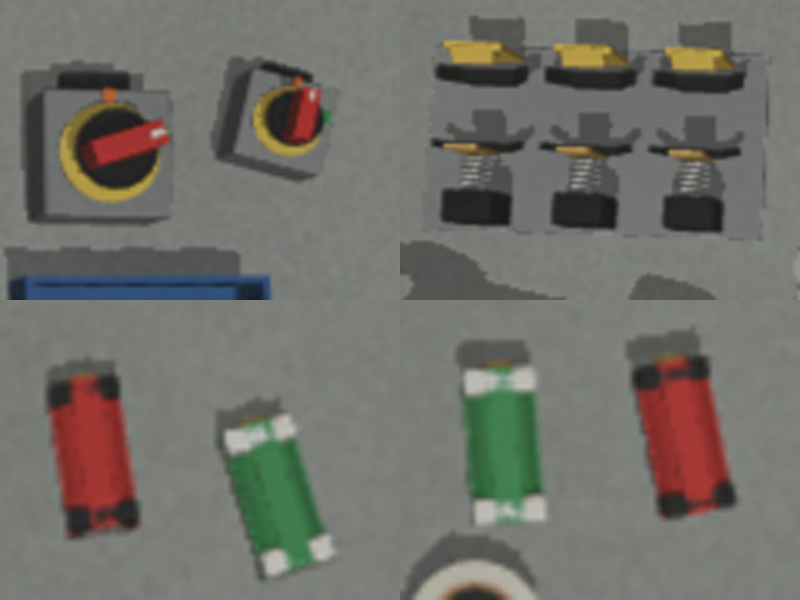

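The crop confirms it. The larger grey box at (462,225) has the orange mark toward +x and the bar on green, so it is the job's selector; (515,215) is the small look-alike. Next I'll get the holder pose precisely.

```bash
python3 - <<'E'
from h import *
t=get_image("top"); save(t,"ht.png",(148,208,268,283),6.6)
print([ (np.round(r["point"],1).tolist(),round(r["score"],2)) for r in place_of("sel_grip",t)+place_of("bay0",t)+place_of("holder",t)])
s=get_image("scene"); save(s,"hs.png",(300,172,390,247),8)
print([ (np.round(r["point"],1).tolist(),round(r["score"],2)) for r in place_of("sel_grip",s)+place_of("bay0",s)+place_of("holder",s)])
import pickle; pickle.dump((t,s),open("ts.pkl","wb"))
E
```

```text
[([520.0, 214.6], 0.63), ([465.7, 222.6], 0.61), ([241.9, 222.0], 0.76), ([172.9, 221.3], 0.73), ([206.4, 243.5], 0.67)]
[([253.5, 327.0], 0.69), ([232.2, 379.0], 0.59), ([370.9, 200.4], 0.97), ([362.1, 212.9], 0.91), ([349.1, 225.7], 0.55), ([352.5, 215.8], 0.76), ([248.9, 254.5], 0.74)]
```

View pics/ht.png

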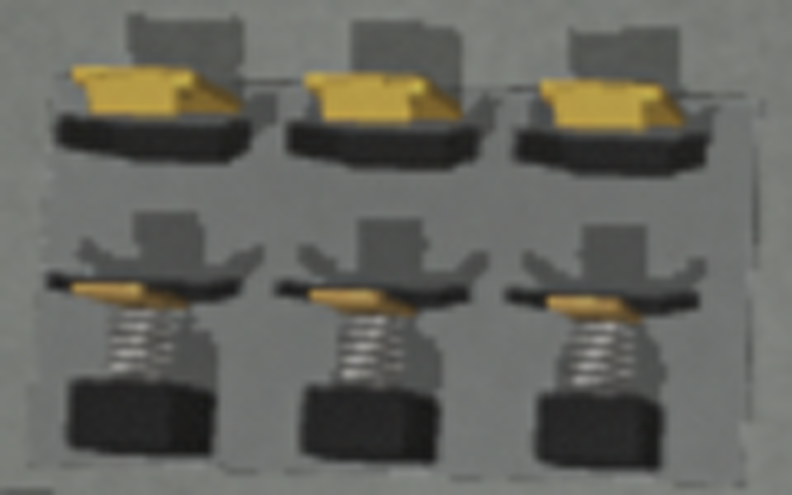

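View pics/hs.png

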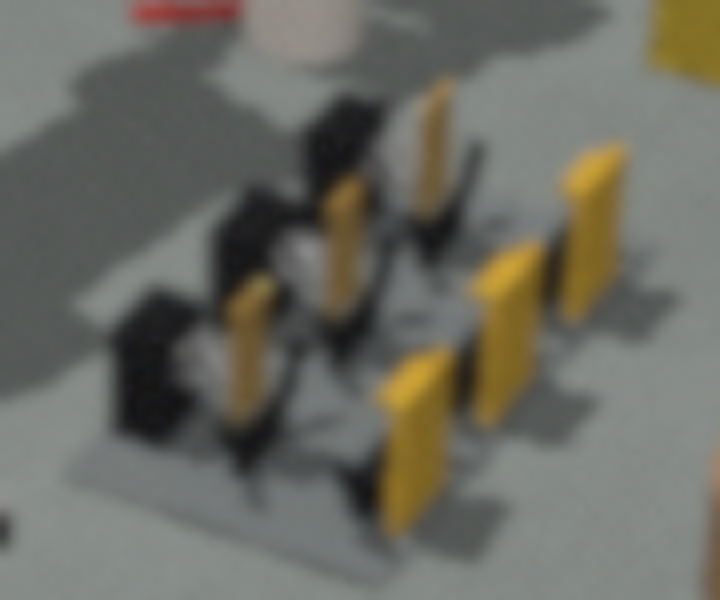

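```bash
cat > fit.py <<'E'
from h import *
import pickle
from scipy.optimize import least_squares
t,s=pickle.load(open("ts.pkl","rb"))
ct=lambda u,v:((u+.5)/6.6-.5+148,(v+.5)/6.6-.5+208)
cs=lambda u,v:((u+.5)/8-.5+300,(v+.5)/8-.5+172)
F=[]
for y,a,b in((86,(72,284),(145,287)),(0,(308,291),(381,293)),(-86,(545,298),(620,300))):
    F+=[("t",ct(*a),(-35,y+13,84)),("t",ct(*b),(-35,y-13,84))]
for y,a,b in((86,(90,113),(180,115)),(0,(320,120),(412,121)),(-86,(555,128),(645,129))):
    F+=[("T",ct(*a),(30,y+16,0)),("T",ct(*b),(30,y-16,0))]
for y,a,b in((-86,(233,306),(268,289)),(0,(329,205),(362,189)),(86,(424,104),(450,91))):
    F+=[("s",cs(*a),(-35,y-13,84)),("s",cs(*b),(-35,y+13,84))]
def res(v,cams,full=False):
    x,y,a,z=v; o=[]
    for c,px,P in F:
        if c not in cams: continue
        P=np.array(P,float)/1e3
        if c=="T": P[2]=z
        W=np.array([x+np.cos(a)*P[0]-np.sin(a)*P[1],y+np.sin(a)*P[0]+np.cos(a)*P[1],P[2]])
        o.append(proj(s if c=="s" else t,W)-px)
    o=np.array(o); return o.round(2).tolist() if full else np.r_[o.ravel(),(z-.067)*100]
for c in("t","tT","s","tTs"):
    r=least_squares(res,[.56,.28,0,.067],args=(c,)); print(c,r.x.round(4),round(r.cost,2))
print(res(r.x,"tTs",True))
h=r.x
for q,z,pt,ps in(("grip",.1,[465.7,222.6],[253.5,327.0]),):
    (o1,d1),(o2,d2)=ray(t,pt),ray(s,ps); A=np.c_[d1,-d2]; k=np.linalg.lstsq(A,o2-o1,rcond=None)[0]; print(q,o1+k[0]*d1,o2+k[1]*d2)
# yellow ring of selector (flange ring) & bar pca
f=t["frame"]; hsv=cv2.cvtColor(f,cv2.COLOR_RGB2HSV)
m=cv2.inRange(hsv,(0,150,60),(6,255,255))|cv2.inRange(hsv,(174,150,60),(180,255,255)); m[:,:445]=0;m[:,490:]=0;m[:200]=0;m[245:]=0
ys,xs=np.where(m); P=np.array([at(t,(x,y),.11)[:2] for x,y in zip(xs,ys)])
print("bar",P.mean(0),"rect",cv2.minAreaRect((P*1000).astype(np.float32)))
E
python3 fit.py
```

```text
t [ 0.5637  0.2731 -0.0054  0.067 ] 0.18
tT [ 0.5638  0.2731 -0.0063  0.0666] 0.58
s [ 0.5601  0.2762 -0.0093  0.067 ] 2.89
tTs [ 0.5632  0.2731 -0.008   0.0674] 5.73
[[-0.24, 0.12], [-0.37, 0.01], [0.15, 0.19], [0.01, 0.23], [0.36, 0.27], [-0.09, 0.31], [-0.11, 0.07], [-0.57, 0.19], [0.45, 0.13], [-0.33, 0.4], [0.22, 0.04], [-0.26, 0.31], [0.54, 1.81], [-0.03, -0.12], [0.81, 1.35], [0.23, -0.44], [0.38, 1.76], [0.44, -0.15]]
grip [ 0.61117709 -0.35624414  0.10398044] [ 0.60586054 -0.36033387  0.10435946]
bar [ 0.60924853 -0.35648715] rect ((609.951171875, -358.1374206542969), (18.63176727294922, 57.71854019165039), 19.732351303100586)
```

```bash
cat >> h.py <<'E'
def go(x,y,z,yaw=None,s=None):
    s=s or get_state(); M=rot(s["ee_rot"]); d=M.T@(np.array([x,y,z])-s["position"])*1e3
    cur=np.degrees(np.arctan2(M[1,0],M[0,0])); tw=0 if yaw is None else -(yaw-cur)
    tw=(tw+90)%180-90
    print("at",np.round(s["position"],4),"yaw",round(cur,2),"tilt",np.round(M[:2,2],3),"q6",round(s["qpos"][5],2),"shift",d.round(1),"turn",round(tw,2))
E
python3 -c "
from h import *
go(.61,-.358,.2,109.7)"
```

```text
at [0.1676 0.5501 0.2483] yaw 163.05 tilt [0. 0.] q6 -0.12 shift [-687.8 -739.7   48.3] turn 53.35
```

Call:
apply_moves(deltas=[50,-688,-740,0,53,50,-688,-740,0,53,50,-688,-740,0,53,50,-688,-740,0,53,50,-688,-740,0,53,50,-688,-740,0,53,50,-688,-740,0,53,50,-688,-740,0,53,50,-688,-740,0,53,50,-688,-740,0,53,50,-688,-740,0,53,50,-688,-740,0,53])

```text
clock: 2.45
position: [0.387, 0.0986, 0.2487]
ee_rot: [0.0, 0.573, 0.819, 0.001]
contact_force: [0.9, 1.2, -0.1]
width: 0.0502
gripper_force: 0.0
```

```bash
python3 -c "
from h import *
go(.61,-.358,.15,109.7)"
```

```text
at [0.387  0.0986 0.2487] yaw 110.05 tilt [0.001 0.   ] q6 -0.28 shift [-505.4   52.9   98.9] turn 0.35
```

Call:
apply_moves(deltas=[50,-505,53,50,0,50,-505,53,50,0,50,-505,53,50,0,50,-505,53,50,0,50,-505,53,50,0,50,-505,53,50,0,50,-505,53,50,0,50,-505,53,50,0,50,-505,53,50,0,50,-505,53,50,0,50,-505,53,50,0,50,-505,53,50,0])

```text
clock: 3.45
position: [0.6056, -0.3485, 0.1989]
ee_rot: [-0.0, 0.573, 0.819, 0.0]
contact_force: [-0.2, -0.3, -0.3]
width: 0.0498
gripper_force: 0.0
```

```bash
python3 -c "
from h import *
go(.61,-.358,.1,109.7)"
```

```text
at [ 0.6056 -0.3485  0.1989] yaw 110.03 tilt [0. 0.] q6 -0.97 shift [-10.4   0.9  98.9] turn 0.33
```

Call:
apply_moves(deltas=[50,-5,1,40,0,50,-5,1,80,0,50,-5,1,98,0,50,-5,1,98,0,50,-5,1,98,0,50,-5,1,98,0])

```text
clock: 3.95
position: [0.6087, -0.3515, 0.1031]
ee_rot: [0.001, 0.573, 0.819, 0.0]
contact_force: [0.7, 0.1, 0.3]
width: 0.0497
gripper_force: 0.0
```

```bash
python3 - <<'E'
from h import *
go(.61,-.358,.1,109.7)
p=get_image("top"); save(p,"g1.png",(420,175,520,275),5)
E
```

```text
at [ 0.6087 -0.3515  0.1031] yaw 110.06 tilt [ 0.002 -0.002] q6 -0.97 shift [-6.6 -1.   3.1] turn 0.36
```

View pics/g1.png

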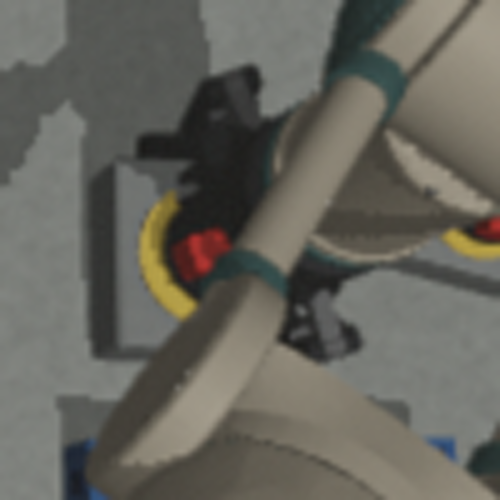

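The fingers straddle the bar, whose exposed end is near (205,255) in the crop. I'll centre along the bar and close.

Call:
apply_moves(deltas=[50,-6,-1,2,0,30,-6,-1,2,0,10,-6,-1,2,0,10,-6,-1,2,0,10,-6,-1,2,0,10,-6,-1,2,0,10,-6,-1,2,0,10,-6,-1,2,0], squeeze=50)

```text
clock: 4.67
position: [0.6094, -0.357, 0.0999]
ee_rot: [0.001, 0.573, 0.819, 0.0]
contact_force: [1.2, 0.7, 4.0]
width: 0.017
gripper_force: 51.5
```

```bash
python3 - <<'E'
from h import *
s=get_state(); go(.61,-.358,.1,109.7); print(s["contact_force"],s["moment"],s["width"],s["gripper_force"])
E
```

```text
at [ 0.6094 -0.357   0.0999] yaw 110.05 tilt [ 0.002 -0.001] q6 -0.98 shift [-1.1  0.2 -0.1] turn 0.35
[1.19032528 0.6968734  3.99177284] [ 0.11122844 -0.30973928 -0.00862186] 0.017015559799928387 51.518744230270386
```

Call:
apply_moves(deltas=[10,0,0,4,0,10,0,0,8,0,10,0,0,9,0,10,0,0,9,0], squeeze=70)

```text
clock: 5.0
position: [0.6095, -0.357, 0.0908]
ee_rot: [0.001, 0.573, 0.819, 0.0]
contact_force: [1.5, 1.1, 7.7]
width: 0.0167
gripper_force: 74.3
```

Call:
apply_moves(deltas=[10,0,0,0,-6,10,0,0,0,-12,10,0,0,0,-18,10,0,0,0,-24,10,0,0,0,-30,10,0,0,0,-36,10,0,0,0,-42,10,0,0,0,-48,10,0,0,0,-54,10,0,0,0,-60,10,0,0,0,-66,10,0,0,0,-69])

```text
clock: 6.0
position: [0.6077, -0.3598, 0.0913]
ee_rot: [-0.001, 0.006, 1.0, -0.003]
contact_force: [-2.5, -4.9, 7.3]
width: 0.0163
gripper_force: 74.3
```

```bash
python3 - <<'E'
from h import *
s=get_state(); go(.6095,-.357,.0908,178.7); print(s["contact_force"],s["moment"],s["width"],s["gripper_force"])
E
```

```text
at [ 0.6077 -0.3598  0.0913] yaw 179.32 tilt [-0.001 -0.005] q6 -2.19 shift [-1.8  2.8  0.5] turn 0.62
[-2.47615891 -4.89985273  7.27768044] [-0.80883576  0.53838423 -0.01353597] 0.01633990519237899 74.29448246955872
```

Call:
apply_moves(deltas=[10,0,0,-3,0,10,0,0,-6,0,10,0,0,-9,0,10,0,0,-9,0,50,0,0,-9,0,50,0,0,-9,0,50,0,0,-9,0,50,0,0,-9,0,50,0,0,-40,0,50,0,0,-70,0,50,0,0,-100,0,50,0,0,-120,0])

```text
clock: 7.0
position: [0.6095, -0.3569, 0.213]
ee_rot: [0.001, 0.008, 1.0, -0.001]
contact_force: [0.9, -0.6, 0.5]
width: 0.0498
gripper_force: 0.0
```

```bash
python3 - <<'E'
from h import *
go(.45,-.065,.1,180); s=get_state(); print(s["width"])
E
```

```text
at [ 0.6095 -0.3569  0.213 ] yaw 179.08 tilt [ 0.002 -0.001] q6 -2.18 shift [164.5 289.4 112.2] turn -0.92
0.04978299044233857
```

Call:
apply_moves(deltas=[80,220,530,-37,0,80,220,530,-37,0,80,220,530,-37,0,80,220,530,-37,0,80,220,530,-37,0,80,220,530,-37,0,80,220,530,-37,0,80,220,530,-37,0,80,220,530,-37,0,80,220,530,-37,0,80,220,530,-37,0,80,220,530,-37,0])

```text
clock: 8.0
position: [0.4236, 0.1088, 0.2425]
ee_rot: [-0.0, 0.008, 1.0, 0.0]
contact_force: [1.0, 0.7, -0.1]
width: 0.0799
gripper_force: 0.0
```

```bash
cat > look.py <<'E'
from h import *
def cells(p,z=.022):
    hsv=cv2.cvtColor(p["frame"],cv2.COLOR_RGB2HSV); out=[]
    for n,mk in(("green",cv2.inRange(hsv,(45,100,40),(85,255,255))),("red",cv2.inRange(hsv,(0,150,60),(6,255,255))|cv2.inRange(hsv,(174,150,60),(180,255,255)))):
        k,l,st,ce=cv2.connectedComponentsWithStats(mk)
        for i in range(1,k):
            if 150<st[i,4]<2000 and ce[i][1]>150 and ce[i][0]>150:
                ys,xs=np.where(l==i); P=np.array([at(p,(x,y),z)[:2] for x,y in zip(xs,ys)])
                (c,wh,a)=cv2.minAreaRect((P*1000).astype(np.float32))
                if wh[0]<wh[1]: a+=90
                print(n,st[i,4],ce[i].round(1),"mean",P.mean(0).round(4),"rect",np.round(c,1),np.round(wh,1),"ang",round((a+90)%180-90,1))
if __name__=="__main__":
    import sys
    p=get_image("top"); save(p,sys.argv[1],(290,170,530,350),3.3); cells(p); go(.4,.2,.25,180)
E
python3 look.py a2.png
```

```text
green 281 [374.8 229.4] mean [ 0.6019 -0.1507] rect [ 598.7 -151.6] [63.6 34.9] ang 17.7
green 273 [340.2 288.7] mean [ 0.4504 -0.0656] rect [449.5 -65.6] [55.2 33.5] ang 5.5
red 297 [338.  219.3] mean [ 0.6255 -0.0568] rect [628.4 -56. ] [66.8 33.4] ang 10.3
red 177 [468.1 224. ] mean [ 0.6214 -0.3877] rect [ 624.  -386.2] [22.9 57.4] ang -0.8
red 311 [376.3 287.2] mean [ 0.4561 -0.1556] rect [ 455.1 -155.7] [59.7 34.5] ang 11.8
at [0.42  0.116 0.243] yaw 179.33 tilt [-0.003  0.008] q6 -1.46 shift [21.  83.8 -6.3] turn -0.67
```

View pics/a2.png

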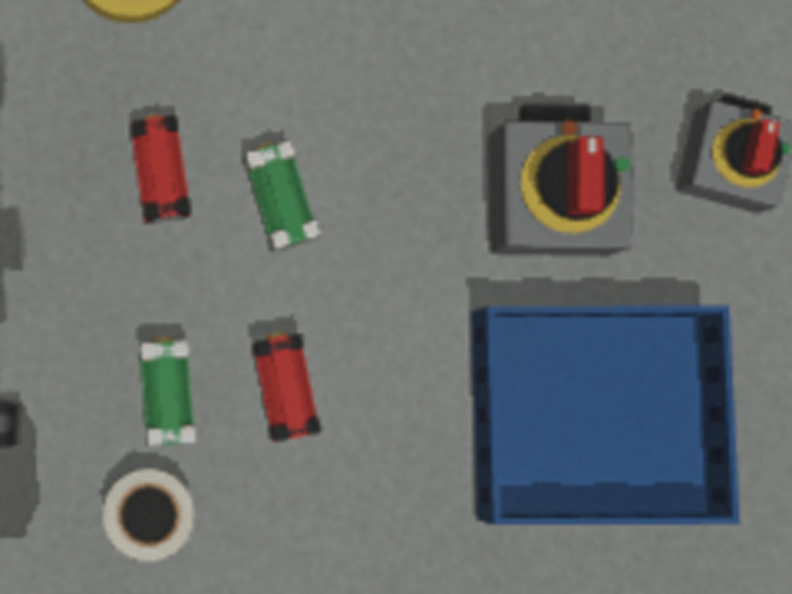

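The selector now sits on orange, and all four cells and the tape roll are undisturbed. Next is the first green cell at (341,289).

```bash
python3 - <<'E'
from h import *
go(.456,-.0655,.08,185.6)
E
```

```text
at [0.42  0.116 0.243] yaw 179.33 tilt [-0.003  0.008] q6 -1.46 shift [ -38.7 -182.4  161.3] turn -6.27
```

Call:
apply_moves(deltas=[60,-38,-182,100,-6,60,-38,-182,100,-6,60,-38,-182,100,-6,60,-38,-182,100,-6,60,-38,-182,100,-6,60,-38,-182,100,-6,60,-38,-182,100,-6,60,-38,-182,100,-6,60,-38,-182,100,-6,60,-38,-182,100,-6])

```text
clock: 8.88
position: [0.4603, -0.0743, 0.1432]
ee_rot: [0.001, -0.045, 0.999, 0.0]
contact_force: [0.1, 0.4, -0.1]
width: 0.0599
gripper_force: 0.0
```

```bash
python3 - <<'E'
from h import *
go(.456,-.0655,.02,185.6)
E
```

```text
at [ 0.4603 -0.0743  0.1432] yaw -174.84 tilt [0.001 0.   ] q6 -1.97 shift [  3.6   9.2 123.2] turn -0.44
```

Call:
apply_moves(deltas=[60,4,9,40,0,60,4,9,80,0,60,4,9,105,0,60,4,9,120,0,60,4,9,123,0,60,4,9,123,0,60,4,9,123,0])

```text
clock: 9.47
position: [0.4564, -0.0665, 0.0205]
ee_rot: [0.001, -0.045, 0.999, -0.0]
contact_force: [0.6, 0.0, 0.6]
width: 0.0599
gripper_force: 0.0
```

Call:
apply_moves(deltas=[30,0,0,0,0,25,0,0,0,0,25,0,0,0,0,25,0,0,0,0,25,0,0,0,0,25,0,0,0,0], squeeze=80)

```text
clock: 9.97
position: [0.4565, -0.0668, 0.0212]
ee_rot: [0.002, -0.044, 0.999, -0.0]
contact_force: [-1.2, 2.5, 7.0]
width: 0.0344
gripper_force: 79.8
```

```bash
python3 - <<'E'
from h import *
go(.456,-.0655,.02,185.6); s=get_state(); print(s["width"],s["gripper_force"],s["contact_force"])
E
```

```text
at [ 0.4565 -0.0668  0.0212] yaw -174.97 tilt [ 0.003 -0.   ] q6 -1.96 shift [0.3 1.4 1.2] turn -0.57
0.03442878957291987 79.77774381637573 [-1.21526593  2.53534773  6.98943787]
```

Call:
apply_moves(deltas=[25,0,0,-40,0,25,0,0,-80,0,25,0,0,-120,0,25,0,0,-140,0,25,-106,265,-140,5.4,25,-106,265,-140,5.4,25,-106,265,-140,5.4,25,-106,265,-140,5.4,25,-106,265,-140,5.4,25,-106,265,-140,5.4,25,-106,265,-140,5.4,25,-106,265,-140,5.4])

```text
clock: 10.97
position: [0.5398, 0.2129, 0.1602]
ee_rot: [0.002, 0.001, 1.0, 0.003]
contact_force: [0.7, -1.0, -2.0]
width: 0.0342
gripper_force: 81.4
```

```bash
python3 - <<'E'
from h import *
go(.59,.1878,.097,179.6); s=get_state(); print(s["width"],s["gripper_force"],s["contact_force"])
p=get_image("scene"); save(p,"b1.png",(290,160,410,250),6)
E
```

```text
at [0.5398 0.2129 0.1602] yaw 179.9 tilt [0.004 0.005] q6 -1.32 shift [-49.9 -25.4  63.3] turn 0.3
0.034249917383697356 81.41668438911438 [ 0.67885451 -0.98535063 -1.95258772]
```

View pics/b1.png

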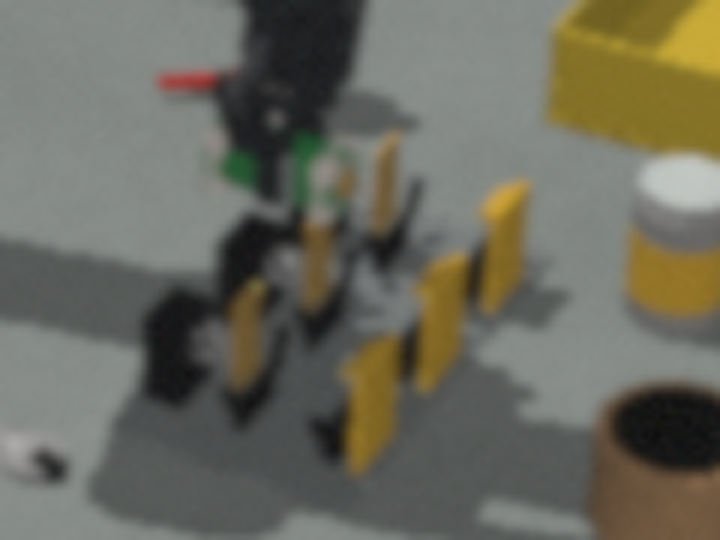

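Call:
apply_moves(deltas=[25,-50,-25,0,0.3,25,-50,-25,0,0.3,25,-50,-25,0,0.3,25,-50,-25,40,0.3,25,-50,-25,40,0.3,25,-50,-25,40,0.3,25,-50,-25,40,0.3])

```text
clock: 11.6
position: [0.5872, 0.1807, 0.1203]
ee_rot: [0.0, 0.006, 1.0, 0.0]
contact_force: [0.3, -0.1, -0.7]
width: 0.0342
gripper_force: 81.3
```

```bash
python3 - <<'E'
from h import *
go(.58,.1878,.097,179.6); s=get_state(); print(s["width"],s["gripper_force"],s["contact_force"])
p=get_image("top"); save(p,"b2.png",(190,190,290,265),7.5)
E
```

```text
at [0.5872 0.1807 0.1203] yaw 179.32 tilt [0. 0.] q6 -1.37 shift [ 7.2  7.  23.3] turn -0.28
0.03422099244628656 81.30815148353577 [ 0.25533109 -0.12105699 -0.67682164]
```

View pics/b2.png

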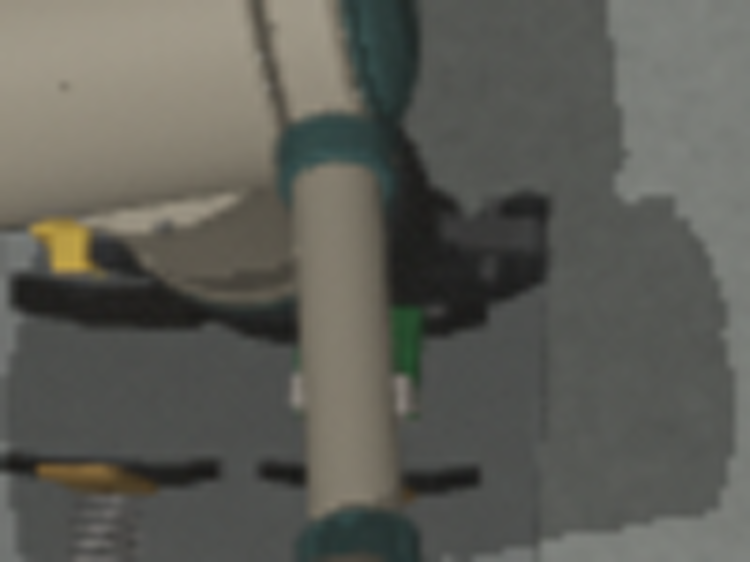

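Call:
apply_moves(deltas=[25,7,7,10,-0.3,25,7,7,18,-0.3,25,7,7,22,-0.3,25,7,7,22,-0.3,25,7,7,22,-0.3])

```text
clock: 12.07
position: [0.5809, 0.1881, 0.0978]
ee_rot: [0.0, 0.003, 1.0, -0.0]
contact_force: [-0.4, -0.6, -1.0]
width: 0.0346
gripper_force: 81.4
```

Call:
apply_moves(deltas=[25,2,0,0,0,25,4,0,0,0,25,6,0,0,0,25,8,0,0,0,25,10,0,0,0,25,10,0,0,0,25,10,0,0,0])

```text
clock: 12.65
position: [0.5716, 0.1882, 0.0979]
ee_rot: [0.001, 0.003, 1.0, 0.0]
contact_force: [2.6, -0.7, -1.8]
width: 0.0345
gripper_force: 81.4
```

```bash
python3 - <<'E'
from h import *
go(.55,.1878,.097,179.6); s=get_state(); print(s["width"],s["gripper_force"],s["contact_force"])
E
```

```text
at [0.5716 0.1882 0.0979] yaw 179.66 tilt [0.003 0.   ] q6 -1.36 shift [21.6 -0.5  0.8] turn 0.06
0.03450121912443106 81.40867710113525 [ 2.5830164  -0.65254202 -1.78349312]
```

Call:
apply_moves(deltas=[25,4,0,0,0,25,8,0,0,0,25,12,0,0,0,25,16,0,0,0,25,19,0,0,0,25,21,0,0,0,25,21,0,0,0,25,21,0,0,0])

```text
clock: 13.32
position: [0.5526, 0.1884, 0.0984]
ee_rot: [0.004, 0.003, 1.0, 0.0]
contact_force: [8.4, -1.3, -3.0]
width: 0.0344
gripper_force: 81.3
```

```bash
python3 - <<'E'
from h import *
go(.55,.1878,.047,179.6); s=get_state(); print(s["width"],s["gripper_force"],s["contact_force"],s["moment"])
p=get_image("scene"); save(p,"b3.png",(300,170,400,245),7.5)
E
```

```text
at [0.5526 0.1884 0.0984] yaw 179.68 tilt [0.008 0.   ] q6 -1.35 shift [ 3.  -0.6 51.3] turn 0.08
0.034442934092069506 81.27120852470398 [ 8.38652182 -1.34505697 -2.97904941] [-0.18983961 -1.5778231   0.01729988]
```

View pics/b3.png

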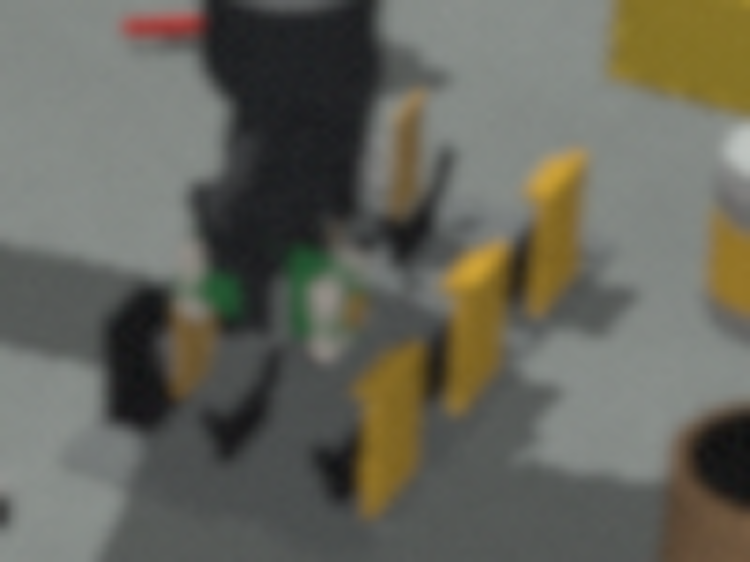

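Call:
apply_moves(deltas=[25,2,0,0,0,25,2,0,8,0,25,2,0,14,0,25,2,0,20,0,25,2,0,26,0,25,2,0,30,0,25,2,0,30,0])

```text
clock: 13.95
position: [0.5515, 0.189, 0.0689]
ee_rot: [0.005, 0.003, 1.0, 0.001]
contact_force: [7.9, 0.4, -2.6]
width: 0.0346
gripper_force: 81.5
```

```bash
python3 - <<'E'
from h import *
go(.55,.1878,.047,179.6); s=get_state(); print(s["width"],s["gripper_force"],s["contact_force"],s["moment"])
E
```

```text
at [0.5515 0.189  0.0689] yaw 179.64 tilt [0.009 0.002] q6 -1.35 shift [ 1.7 -1.3 21.8] turn 0.04
0.0345866327157883 81.5197241306305 [ 7.89200446  0.44994617 -2.64500244] [ 0.01128462 -1.35610633  0.07268877]
```

Call:
apply_moves(deltas=[25,1,-1,5,0,25,1,-1,10,0,25,1,-1,14,0,25,1,-1,18,0,25,1,-1,21,0,25,1,-1,21,0,25,1,-1,21,0])

```text
clock: 14.53
position: [0.551, 0.1882, 0.0483]
ee_rot: [0.005, 0.003, 1.0, 0.001]
contact_force: [9.5, -0.2, 0.3]
width: 0.034
gripper_force: 81.7
```

```bash
python3 - <<'E'
from h import *
go(.55,.1878,.0457,179.6); s=get_state(); print(s["width"],s["gripper_force"],s["contact_force"],s["moment"])
E
```

```text
at [0.551  0.1882 0.0483] yaw 179.64 tilt [0.01  0.002] q6 -1.35 shift [ 1.  -0.4  2.6] turn 0.04
0.03401643088599179 81.72134041786194 [ 9.45577602 -0.17524794  0.3166518 ] [ 0.10952656 -1.29550018  0.01753032]
```

Call:
apply_moves(deltas=[25,0,0,1.5,0,25,0,0,3,0,25,0,0,3,0,25,0,0,3,0])

```text
clock: 14.87
position: [0.5513, 0.1882, 0.0457]
ee_rot: [0.005, 0.003, 1.0, 0.001]
contact_force: [9.4, 0.2, 2.4]
width: 0.0341
gripper_force: 81.9
```

```bash
python3 - <<'E'
from h import *
go(.55,.1878,.0457,179.6); s=get_state(); print(s["contact_force"],s["moment"])
p=get_image("scene"); save(p,"b4.png",(300,170,400,245),7.5)
E
```

```text
at [0.5513 0.1882 0.0457] yaw 179.65 tilt [0.011 0.002] q6 -1.35 shift [ 1.3 -0.4 -0. ] turn 0.05
[9.44987082 0.24217522 2.35378676] [ 0.03712196 -1.26443224  0.01821824]
```

View pics/b4.png

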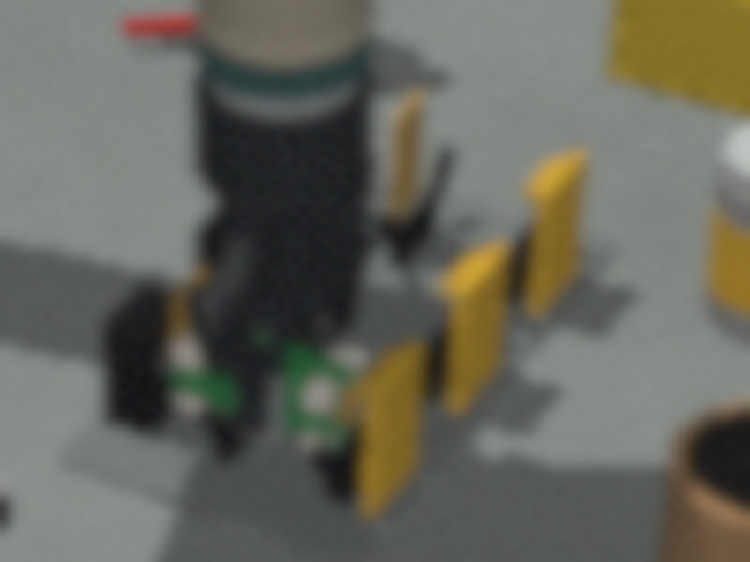

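Call:
apply_moves(deltas=[25,-3,0,0,0,25,-6,0,0,0,25,-9,0,0,0,25,-12,0,0,0,25,-14,0,0,0,25,-14,0,0,0,25,-14,0,0,0])

```text
clock: 15.5
position: [0.5627, 0.188, 0.0453]
ee_rot: [0.003, 0.003, 1.0, 0.001]
contact_force: [5.1, 0.8, 5.5]
width: 0.0343
gripper_force: 82.3
```

```bash
python3 - <<'E'
from h import *
go(.5665,.1878,.0457,179.6); s=get_state(); print(s["contact_force"],s["moment"])
E
```

```text
at [0.5627 0.188  0.0453] yaw 179.63 tilt [0.005 0.002] q6 -1.36 shift [-3.8 -0.2 -0.4] turn 0.03
[5.12753343 0.81516668 5.51997301] [ 0.0394282  -0.69820707 -0.03932818]
```

Call:
apply_moves(deltas=[25,-2.5,0,0,0,25,-2.5,0,0,0,50,-2.5,0,0,0,50,-2.5,0,0,0,50,-2.5,0,0,0,50,-2.5,0,0,0,50,-2.5,0,-30,0,50,-2.5,0,-60,0,50,-2.5,0,-90,0,50,-2.5,0,-120,0,50,-2.5,0,-140,0])

```text
clock: 16.42
position: [0.5632, 0.1874, 0.186]
ee_rot: [0.001, 0.003, 1.0, 0.0]
contact_force: [0.9, -0.0, -1.0]
width: 0.0499
gripper_force: 0.0
```

```bash
python3 - <<'E'
from h import *
go(.52,-.03,.19,180)
E
```

```text
at [0.5632 0.1874 0.186 ] yaw 179.65 tilt [0.002 0.001] q6 -1.36 shift [  41.9 -217.7   -4.2] turn -0.35
```

Call:
apply_moves(deltas=[60,170,-180,-60,0,60,170,-180,-60,0,60,170,-180,-60,0,60,170,-180,-60,0,60,170,-180,-60,0,60,170,-180,-60,0,60,170,-180,-60,0,60,170,-180,-60,0,60,170,-180,-60,0])

```text
clock: 17.17
position: [0.3921, 0.0085, 0.2434]
ee_rot: [0.0, 0.004, 1.0, 0.0]
contact_force: [0.9, 0.6, -0.1]
width: 0.0605
gripper_force: 0.0
```

```bash
python3 - <<'E'
from look import *
p=get_image("top"); cells(p); go(.6,-.15,.12,180)
q=get_image("scene")
f=lambda im,b:cv2.resize(im["frame"][b[1]:b[3],b[0]:b[2],::-1],(400,300),interpolation=cv2.INTER_CUBIC)
cv2.imwrite("pics/b5.png",np.hstack([f(p,(190,200,290,275)),f(q,(310,180,390,240))]))
E
```

```text
green 282 [374.8 229.4] mean [ 0.6018 -0.1506] rect [ 598.7 -151.6] [63.6 34.9] ang 17.7
green 292 [239.6 240.4] mean [0.5656 0.1902] rect [565.4 189.9] [36.4 53.6] ang -0.8
red 299 [337.9 219.3] mean [ 0.6255 -0.0567] rect [628.4 -56.1] [66.8 33.5] ang 10.5
red 175 [468.2 224. ] mean [ 0.6214 -0.3878] rect [ 624.  -386.2] [22.9 57.4] ang -0.8
red 311 [376.3 287.2] mean [ 0.4561 -0.1556] rect [ 455.1 -155.7] [59.7 34.5] ang 11.8
at [0.3925 0.0088 0.2432] yaw 179.65 tilt [0.    0.001] q6 -1.72 shift [-208.4 -157.7  123.1] turn -0.35
```

View pics/b5.png

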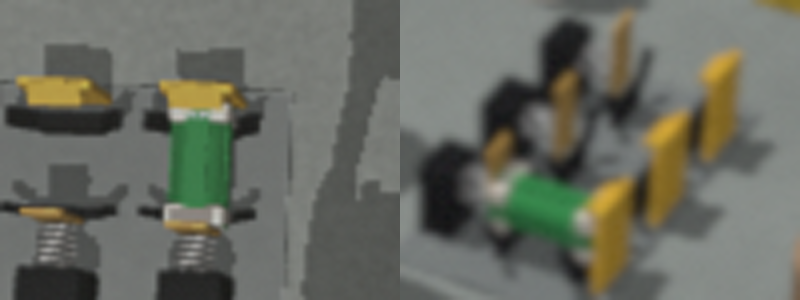

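The first cell is seated with its shoulder under the lip in bay 0. The second green cell, at (375,229), is unmoved.

Call:
apply_moves(deltas=[60,-214,-156,100,-6,60,-214,-156,100,-12,60,-214,-156,100,-18,60,-214,-156,100,-18.3,60,-214,-156,100,-18.3,60,-214,-156,100,-18.3,60,-214,-156,100,-18.3,60,-214,-156,100,-18.3,60,-214,-156,100,-18.3,60,-214,-156,100,-18.3])

```text
clock: 18.1
position: [0.605, -0.1475, 0.1419]
ee_rot: [-0.001, -0.157, 0.988, 0.001]
contact_force: [-0.2, 1.0, 0.5]
width: 0.0599
gripper_force: 0.0
```

```bash
python3 - <<'E'
from h import *
go(.606,-.148,.02,198)
E
```

```text
at [ 0.605  -0.1475  0.1419] yaw -161.97 tilt [-0.003  0.002] q6 -2.24 shift [ -1.1  -1.1 121.9] turn 0.03
```

Call:
apply_moves(deltas=[60,-1,-0.5,40,0,60,-1,-0.5,80,0,60,-1,-0.5,105,0,60,-1,-0.5,118,0,60,-1,-0.5,121,0,60,-1,-0.5,121,0,30,-1,-0.5,121,0,25,-1,-0.5,121,0,25,-1,-0.5,121,0,25,-1,-0.5,121,0,25,-1,-0.5,121,0,25,-1,-0.5,121,0], squeeze=80)

```text
clock: 19.1
position: [0.6073, -0.1491, 0.0249]
ee_rot: [0.002, -0.156, 0.988, -0.001]
contact_force: [-1.0, 2.1, 6.3]
width: 0.0343
gripper_force: 81.1
```

```bash
python3 - <<'E'
from h import *
go(.59,.3598,.16,179.6);s=get_state(); print(s["width"],s["gripper_force"],s["contact_force"],s["moment"])
E
```

```text
at [ 0.6073 -0.1491  0.0249] yaw -162.05 tilt [ 0.004 -0.001] q6 -2.24 shift [-140.8  489.2 -135.4] turn 18.35
0.03431028284607331 81.10445022583008 [-1.01411543  2.12843262  6.26553649] [0.29297666 0.18845406 0.06744033]
```

Call:
apply_moves(deltas=[55,0,0,0,0,55,0,0,0,0,55,0,0,0,0,55,0,0,0,0])

```text
clock: 19.43
position: [0.6061, -0.1493, 0.0226]
ee_rot: [0.0, -0.156, 0.988, -0.0]
contact_force: [-0.0, -0.5, -0.7]
width: 0.0552
gripper_force: 0.0
```

```bash
python3 - <<'E'
from h import *
go(.607,-.149,.02,198)
s=get_state();print(s["contact_force"])
E
```

```text
at [ 0.6061 -0.1493  0.0226] yaw -162.05 tilt [ 0. -0.] q6 -2.24 shift [-0.9 -0.   2.6] turn -0.05
[-0.01126452 -0.50447505 -0.68319433]
```

Call:
apply_moves(deltas=[55,0,0,3,0,55,0,0,3,0,30,0,0,3,0,25,0,0,3,0,25,0,0,3,0,25,0,0,3,0,25,0,0,3,0,25,0,0,3,0])

```text
clock: 20.1
position: [0.6062, -0.1492, 0.0195]
ee_rot: [0.0, -0.156, 0.988, -0.0]
contact_force: [0.8, 0.2, 0.6]
width: 0.0345
gripper_force: 80.2
```

```bash
python3 - <<'E'
from h import *
go(.59,.3598,.16,179.6);s=get_state(); print(s["width"],s["gripper_force"],s["contact_force"],s["moment"])
E
```

```text
at [ 0.6062 -0.1492  0.0195] yaw -162.05 tilt [ 0. -0.] q6 -2.24 shift [-141.5  489.2 -140.5] turn 18.35
0.034494815533733965 80.20608186721802 [0.79102884 0.21216853 0.59853946] [0.00175311 0.01498592 0.02581411]
```

Call:
apply_moves(deltas=[25,0,0,-40,0,25,0,0,-80,0,25,0,0,-120,0,25,0,0,-140,0,25,-142,489,-140,18.3,25,-142,489,-140,18.3,25,-142,489,-140,18.3,25,-142,489,-140,18.3,25,-142,489,-140,18.3,25,-142,489,-140,18.3,25,-142,489,-140,18.3,25,-142,489,-140,18.3])

```text
clock: 21.1
position: [0.595, 0.1832, 0.1588]
ee_rot: [-0.001, 0.003, 1.0, -0.0]
contact_force: [1.4, 0.5, -2.7]
width: 0.0341
gripper_force: 81.1
```

Call:
apply_moves(deltas=[25,0,0,0,0,25,0,0,0,0,25,0,0,0,0])

```text
clock: 21.35
position: [0.5954, 0.1813, 0.1588]
ee_rot: [-0.001, 0.002, 1.0, -0.0]
contact_force: [-0.7, 0.2, -2.2]
width: 0.0346
gripper_force: 81.2
```

```bash
python3 - <<'E'
from h import *
go(.59,.3598,.16,179.6);s=get_state(); print(s["width"],s["gripper_force"],s["contact_force"],s["moment"])
E
```

```text
at [0.5954 0.1813 0.1588] yaw 179.73 tilt [-0.001 -0.001] q6 -1.38 shift [  6.2 178.5  -1.4] turn 0.13
0.03464592971380028 81.20370268821716 [-0.70097739  0.1551332  -2.15614453] [ 0.01570063 -0.02075312  0.005643  ]
```

Call:
apply_moves(deltas=[25,10,178,0,0,25,10,178,0,0,25,10,178,0,0,25,10,178,0,0,25,10,178,0,0,25,10,178,0,0,25,10,178,40,0,25,10,178,40,0,25,10,178,40,0,25,10,178,40,0])

```text
clock: 22.18
position: [0.5879, 0.3575, 0.12]
ee_rot: [0.0, 0.004, 1.0, -0.0]
contact_force: [-0.7, 0.6, -1.8]
width: 0.0343
gripper_force: 81.3
```

```bash
python3 - <<'E'
from h import *
go(.582,.3598,.0965,179.6);s=get_state(); print(s["contact_force"])
E
```

```text
at [0.5879 0.3575 0.12  ] yaw 179.53 tilt [ 0. -0.] q6 -1.12 shift [ 5.9  2.3 23.5] turn -0.07
[-0.71944353  0.55765804 -1.82726043]
```

Call:
apply_moves(deltas=[25,6,2,10,0,25,6,2,18,0,25,6,2,23,0,25,6,2,23,0,25,8,2,23,0,25,10,2,23,0,25,12,2,23,0,25,14,2,23,0,25,16,2,23,0,25,16,2,23,0])

```text
clock: 23.02
position: [0.5711, 0.3616, 0.0969]
ee_rot: [0.001, 0.003, 1.0, 0.0]
contact_force: [-0.6, 0.4, -2.4]
width: 0.0345
gripper_force: 81.4
```

```bash
python3 - <<'E'
from h import *
go(.55,.36,.0965,179.6);s=get_state(); print(s["contact_force"])
E
```

```text
at [0.5711 0.3616 0.0969] yaw 179.68 tilt [0.001 0.   ] q6 -1.1 shift [21.1 -1.7  0.4] turn 0.08
[-0.55698717  0.38479557 -2.393729  ]
```

Call:
apply_moves(deltas=[25,3,-1.5,0,0,25,6,-1.5,0,0,25,9,-1.5,0,0,25,12,-1.5,0,0,25,12,-1.5,0,0])

```text
clock: 23.43
position: [0.5601, 0.3605, 0.0971]
ee_rot: [0.002, 0.003, 1.0, 0.001]
contact_force: [5.6, 2.0, -2.5]
width: 0.0341
gripper_force: 81.3
```

```bash
python3 - <<'E'
from h import *
go(.55,.36,.0965,179.6);s=get_state(); print(s["contact_force"])
E
```

```text
at [0.5601 0.3605 0.0971] yaw 179.66 tilt [0.003 0.001] q6 -1.1 shift [10.1 -0.6  0.5] turn 0.06
[ 5.57816572  2.03061068 -2.54231042]
```

Call:
apply_moves(deltas=[25,4,-0.5,0,0,25,8,-0.5,0,0,25,11,-0.5,0,0,25,12,-0.5,0,0,25,12,-0.5,0,0,25,12,-0.5,0,0])

```text
clock: 23.93
position: [0.5505, 0.3605, 0.0974]
ee_rot: [0.004, 0.003, 1.0, 0.001]
contact_force: [7.7, 3.1, -3.9]
width: 0.0347
gripper_force: 81.3
```

```bash
python3 - <<'E'
from h import *
go(.55,.36,.0965,179.6);s=get_state(); print(s["contact_force"],s["moment"])
E
```

```text
at [0.5505 0.3605 0.0974] yaw 179.66 tilt [0.008 0.003] q6 -1.09 shift [ 0.5 -0.5  0.9] turn 0.06
[ 7.73807814  3.07081775 -3.93699403] [ 0.3419314  -1.60112833 -0.05086159]
```

Call:
apply_moves(deltas=[25,2,-0.5,0,0,25,2,-0.5,8,0,25,2,-0.5,14,0,25,2,-0.5,20,0,25,2,-0.5,26,0,25,2,-0.5,30,0,25,2,-0.5,30,0])

```text
clock: 24.52
position: [0.5491, 0.3596, 0.068]
ee_rot: [0.004, 0.003, 1.0, 0.001]
contact_force: [9.2, -0.4, -1.8]
width: 0.0341
gripper_force: 81.6
```

```bash
python3 - <<'E'
from h import *
go(.55,.36,.0445,179.6);s=get_state(); print(s["contact_force"],s["moment"])
E
```

```text
at [0.5491 0.3596 0.068 ] yaw 179.67 tilt [0.009 0.002] q6 -1.09 shift [-0.7  0.4 23.5] turn 0.07
[ 9.17747055 -0.38870711 -1.81574811] [ 0.07765107 -1.33653116 -0.04008889]
```

Call:
apply_moves(deltas=[25,0,0,5,0,25,0,0,10,0,25,0,0,14,0,25,0,0,18,0,25,0,0,21,0,25,0,0,22,0,25,0,0,22,0,25,0,0,22,0])

```text
clock: 25.18
position: [0.5495, 0.3598, 0.0466]
ee_rot: [0.005, 0.003, 1.0, 0.001]
contact_force: [8.2, 0.7, 1.0]
width: 0.0341
gripper_force: 81.9
```

```bash
python3 - <<'E'
from h import *
go(.55,.36,.0445,179.6);s=get_state(); print(s["contact_force"],s["moment"])
E
```

```text
at [0.5495 0.3598 0.0466] yaw 179.67 tilt [0.009 0.003] q6 -1.09 shift [-0.5  0.2  2.1] turn 0.07
[8.24912231 0.73631178 1.02649169] [ 0.05294766 -1.2069496  -0.00681298]
```

Call:
apply_moves(deltas=[25,0,0,1.5,0,25,0,0,2.5,0,25,0,0,2.5,0,25,-3,0,2.5,0,25,-6,0,2.5,0,25,-9,0,2.5,0,25,-12,0,2.5,0,25,-14,0,2.5,0,25,-14,0,2.5,0,25,-14,0,2.5,0])

```text
clock: 26.02
position: [0.5615, 0.3595, 0.0436]
ee_rot: [0.003, 0.003, 1.0, 0.001]
contact_force: [5.6, 0.7, 1.2]
width: 0.0341
gripper_force: 81.8
```

```bash
python3 - <<'E'
from h import *
go(.565,.36,.0445,179.6);s=get_state(); print(s["contact_force"],s["moment"])
E
```

```text
at [0.5615 0.3595 0.0436] yaw 179.65 tilt [0.005 0.002] q6 -1.1 shift [-3.5  0.5 -0.9] turn 0.05
[5.62540764 0.72744829 1.18557022] [ 0.09322872 -0.75188835 -0.01388202]
```

Call:
apply_moves(deltas=[25,-2.5,0,0,0,25,-2.5,0,0,0,50,-2.5,0,0,0,50,-2.5,0,0,0,50,-2.5,0,0,0,50,-2.5,0,0,0,50,-2.5,0,-30,0,50,-2.5,0,-60,0,50,-2.5,0,-90,0,50,-2.5,0,-120,0,50,-2.5,0,-140,0])

```text
clock: 26.93
position: [0.5616, 0.3592, 0.1848]
ee_rot: [0.001, 0.003, 1.0, 0.001]
contact_force: [1.4, 0.4, -0.0]
width: 0.0501
gripper_force: 0.0
```

Call:
apply_moves(deltas=[50,130,-350,-60,0,50,130,-350,-60,0,50,130,-350,-60,0,50,130,-350,-60,0,50,130,-350,-60,0,50,130,-350,-60,0,50,130,-350,-60,0,50,130,-350,-60,0,50,130,-350,-60,0,50,130,-350,-60,0,50,130,-350,-60,0,50,130,-350,-60,0])

```text
clock: 27.93
position: [0.4291, 0.01, 0.2418]
ee_rot: [-0.0, 0.004, 1.0, 0.001]
contact_force: [-0.3, -0.2, -0.2]
width: 0.0504
gripper_force: 0.0
```

```bash
python3 - <<'E'
from look import *
p=get_image("top"); cells(p); go(.6095,-.357,.2,179)
q=get_image("scene")
f=lambda im,b:cv2.resize(im["frame"][b[1]:b[3],b[0]:b[2],::-1],(400,300),interpolation=cv2.INTER_CUBIC)
cv2.imwrite("pics/b6.png",np.vstack([np.hstack([f(p,(150,200,250,275)),f(q,(320,180,400,240))]),np.hstack([f(p,(300,190,400,265)),f(q,(210,300,310,375))])]))
E
```

```text
green 307 [170.2 238.4] mean [0.5665 0.3647] rect [566.6 365. ] [38.5 52.9] ang -0.0
green 295 [239.6 240.3] mean [0.5658 0.1901] rect [565.4 189.9] [36.4 53.6] ang -0.8
red 300 [337.9 219.3] mean [ 0.6254 -0.0566] rect [628.4 -56.1] [66.8 33.5] ang 10.5
red 179 [468.1 223.9] mean [ 0.6216 -0.3876] rect [ 624.  -386.2] [23.  57.3] ang -0.7
red 312 [376.3 287.2] mean [ 0.4561 -0.1556] rect [ 455.1 -155.7] [59.7 34.5] ang 11.8
at [0.4293 0.0106 0.2416] yaw 179.67 tilt [-0.001  0.001] q6 -1.7 shift [-182.3 -366.5   41.1] turn 0.67
```

View pics/b6.png

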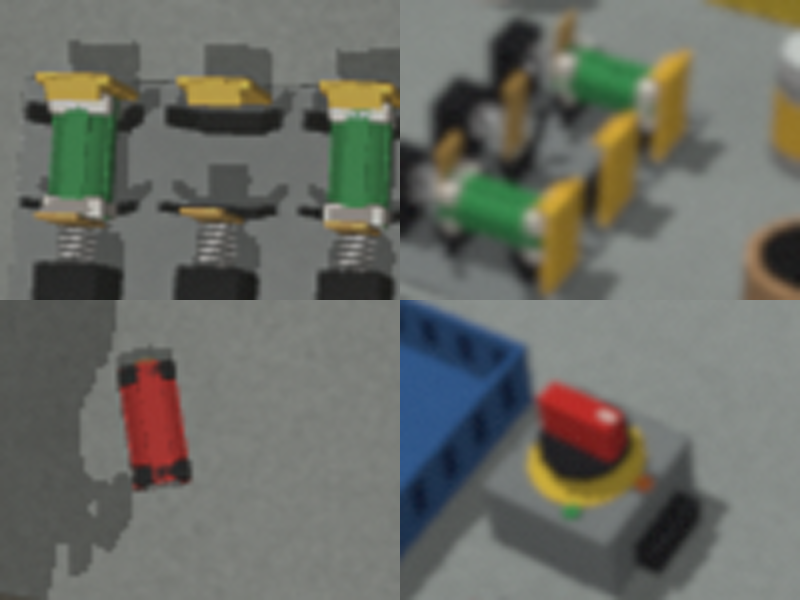

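Both green cells are seated under their lips, and the selector is up on orange. Next are the red cells, starting with (376,287).

Call:
apply_moves(deltas=[60,-30,-165,100,-6,60,-30,-165,100,-12.3,60,-30,-165,100,-12.3,60,-30,-165,100,-12.3,60,-30,-165,100,-12.3,60,-30,-165,100,-12.3,60,-30,-165,100,-12.3,60,-30,-165,100,-12.3])

```text
clock: 28.7
position: [0.4588, -0.1539, 0.1416]
ee_rot: [-0.0, -0.105, 0.994, 0.001]
contact_force: [0.8, -0.2, -0.3]
width: 0.0604
gripper_force: 0.0
```

```bash
python3 - <<'E'
from h import *
go(.458,-.155,.021,192)
E
```

```text
at [ 0.4588 -0.1539  0.1416] yaw -167.96 tilt [-0.001  0.002] q6 -2.25 shift [  0.9  -1.1 120.6] turn 0.04
```

Call:
apply_moves(deltas=[60,1,-1,40,0,60,1,-1,80,0,60,1,-1,105,0,60,1,-1,118,0,60,1,-1,120,0,60,1,-1,120,0,30,1,-1,120,0,25,1,-1,120,0,25,1,-1,120,0,25,1,-1,120,0,25,1,-1,120,0,25,1,-1,120,0], squeeze=60)

```text
clock: 29.7
position: [0.4589, -0.1565, 0.0238]
ee_rot: [0.002, -0.104, 0.995, -0.0]
contact_force: [-0.8, 3.5, 6.4]
width: 0.035
gripper_force: 60.8
```

Call:
apply_moves(deltas=[25,0,0,-40,0,25,0,0,-80,0,25,0,0,-120,0,25,0,0,-120,0])

```text
clock: 30.03
position: [0.4625, -0.159, 0.1501]
ee_rot: [0.007, -0.104, 0.995, -0.005]
contact_force: [1.5, -0.5, -1.8]
width: 0.0346
gripper_force: 61.7
```

```bash
python3 - <<'E'
from h import *
go(.445,-.42,.14,180); s=get_state(); print(s["width"],s["gripper_force"],s["contact_force"])
E
```

```text
at [ 0.4625 -0.159   0.1501] yaw -168.03 tilt [ 0.015 -0.008] q6 -2.25 shift [  71.4 -251.6   11.8] turn 11.97
0.03458092473856178 61.67433500289917 [ 1.52737971 -0.51453173 -1.75049436]
```

Call:
apply_moves(deltas=[25,71,-252,0,6,25,71,-252,0,12,25,71,-252,0,12,25,71,-252,0,12,25,71,-252,0,12,25,71,-252,0,12,25,71,-252,0,12,25,71,-252,0,12,25,71,-252,0,12,25,71,-252,0,12,25,71,-252,0,12])

```text
clock: 30.95
position: [0.4404, -0.416, 0.1419]
ee_rot: [-0.0, -0.0, 1.0, 0.001]
contact_force: [0.1, -0.5, -2.8]
width: 0.0347
gripper_force: 61.6
```

```bash
python3 - <<'E'
from h import *
go(.445,-.42,.038,180); s=get_state(); print(s["width"],s["gripper_force"],s["contact_force"])
E
```

```text
at [ 0.4404 -0.416   0.1419] yaw -179.98 tilt [-0.     0.001] q6 -2.44 shift [ -4.7  -4.1 103.9] turn 0.02
0.03472351743791893 61.63322567939758 [ 0.05154227 -0.46316429 -2.77279251]
```

Call:
apply_moves(deltas=[25,-5,-3,35,0,25,-5,-3,70,0,25,-5,-3,95,0,25,-5,-3,103,0,25,-5,-3,103,0,44,-5,-3,103,0,44,-5,-3,103,0,44,-5,-3,103,0,44,-5,-3,70,0,44,-5,-3,35,0,44,-5,-3,0,0,44,-5,-3,0,0])

```text
clock: 31.95
position: [0.449, -0.425, 0.1515]
ee_rot: [0.006, 0.0, 1.0, -0.007]
contact_force: [1.2, -0.3, 0.6]
width: 0.0439
gripper_force: 0.0
```

```bash
python3 - <<'E'
from look import *
p=get_image("top"); cells(p)
go(.628,-.0555,.141,190.5)
E
```

```text
green 306 [170.2 238.4] mean [0.5666 0.3646] rect [566.6 365.2] [38.4 52.9] ang -0.2
green 290 [239.5 240.4] mean [0.5657 0.1903] rect [565.5 190.2] [35.8 53.5] ang -0.8
red 282 [338.  219.7] mean [ 0.6246 -0.057 ] rect [627.9 -56.1] [65.  33.4] ang 10.3
red 209 [467.4 223.9] mean [ 0.6217 -0.3859] rect [ 625.  -384.9] [25.5 59.6] ang -0.8
red 318 [482.4 294.9] mean [ 0.443 -0.421] rect [ 445.6 -422.6] [35. 75.] ang -0.9
at [ 0.4479 -0.4238  0.1485] yaw 179.96 tilt [ 0.009 -0.01 ] q6 -2.44 shift [-179.8  368.5    5.4] turn -10.54
```

Call:
apply_moves(deltas=[60,-179,368,0,-6,60,-179,368,0,-10.2,60,-179,368,0,-10.2,60,-179,368,0,-10.2,60,-179,368,0,-10.2,60,-179,368,0,-10.2,60,-179,368,0,-10.2,60,-179,368,0,-10.2,60,-179,368,0,-10.2,60,-179,368,0,-10.2,60,-179,368,0,-10.2,60,-179,368,0,-10.2])

```text
clock: 33.0
position: [0.6251, -0.0511, 0.142]
ee_rot: [0.0, -0.09, 0.996, -0.0]
contact_force: [-0.8, 0.2, -1.2]
width: 0.0598
gripper_force: 0.0
```

```bash
python3 - <<'E'
from h import *
go(.627,-.0555,.021,190)
E
```

```text
at [ 0.6251 -0.0511  0.142 ] yaw -169.63 tilt [ 0. -0.] q6 -1.94 shift [ -1.   -4.6 121. ] turn 0.37
```

Call:
apply_moves(deltas=[60,-1,-4.5,40,0,60,-1,-4.5,80,0,60,-1,-4.5,105,0,60,-1,-4.5,118,0,60,-1,-4.5,121,0,60,-1,-4.5,121,0,30,-1,-4.5,121,0,25,-1,-4.5,121,0,25,-1,-4.5,121,0,25,-1,-4.5,121,0,25,-1,-4.5,121,0,25,-1,-4.5,121,0])

```text
clock: 34.0
position: [0.6278, -0.0578, 0.023]
ee_rot: [0.002, -0.089, 0.996, -0.001]
contact_force: [-1.2, -1.3, 6.2]
width: 0.0347
gripper_force: 61.8
```

Call:
apply_moves(deltas=[25,0,0,-40,0,25,0,0,-80,0,25,0,0,-120,0,25,0,0,-130,0,25,0,0,-130,0,25,0,0,-130,0])

```text
clock: 34.5
position: [0.626, -0.0572, 0.1509]
ee_rot: [0.0, -0.089, 0.996, -0.0]
contact_force: [0.3, 0.5, -2.3]
width: 0.0346
gripper_force: 61.2
```

```bash
python3 - <<'E'
from h import *
go(.447,-.352,.15,180); s=get_state(); print(s["width"],s["gripper_force"],s["contact_force"])
E
```

```text
at [ 0.626  -0.0572  0.1509] yaw -169.84 tilt [ 0. -0.] q6 -1.95 shift [ 228.2 -258.6    0.9] turn 10.16
0.03459531707431999 61.240314245224 [ 0.25441148  0.53645647 -2.25719571]
```

Call:
apply_moves(deltas=[25,228,-259,0,6,25,228,-259,0,10,25,228,-259,0,10,25,228,-259,0,10,25,228,-259,0,10,25,228,-259,0,10,25,228,-259,0,10,25,228,-259,0,10,25,228,-259,0,10,25,228,-259,0,10,25,228,-259,0,10,25,228,-259,0,10])

```text
clock: 35.5
position: [0.4474, -0.3507, 0.1493]
ee_rot: [-0.001, -0.001, 1.0, 0.002]
contact_force: [-0.4, 0.3, -2.0]
width: 0.0347
gripper_force: 61.2
```

```bash
python3 - <<'E'
from h import *
go(.447,-.352,.038,180); s=get_state(); print(s["width"],s["gripper_force"],s["contact_force"])
E
```

```text
at [ 0.4474 -0.3507  0.1493] yaw -179.83 tilt [-0.002  0.004] q6 -2.36 shift [  0.2  -1.7 111.3] turn 0.17
0.03473267136885479 61.2323534488678 [-0.38718058  0.27585355 -1.99062899]
```

Call:
apply_moves(deltas=[25,0,-1,35,0,25,0,-1,70,0,25,0,-1,100,0,25,0,-1,111,0,25,0,-1,111,0,44,0,-1,111,0,44,0,-1,111,0,44,0,-1,111,0,44,0,-1,70,0,44,0,-1,30,0,44,0,-1,-10,0,44,0,-1,-40,0])

```text
clock: 36.5
position: [0.4489, -0.3545, 0.1966]
ee_rot: [0.003, -0.001, 1.0, -0.003]
contact_force: [0.5, -0.6, -0.1]
width: 0.0438
gripper_force: 0.0
```

Call:
apply_moves(deltas=[50,-160,-4,-10,0,50,-160,-4,-10,0,50,-160,-4,-10,0,50,-160,-4,-10,0,50,-160,-4,-10,0,50,-160,-4,-10,0,50,-160,-4,-10,0,50,-160,-4,-10,0])

```text
clock: 37.17
position: [0.6065, -0.357, 0.2019]
ee_rot: [-0.0, -0.001, 1.0, -0.0]
contact_force: [0.2, -0.7, 0.6]
width: 0.0502
gripper_force: 0.0
```

```bash
python3 - <<'E'
from look import *
go(.6095,-.357,.1,179.1)
p=get_image("scene"); cells(p)
E
```

```text
at [ 0.6065 -0.357   0.2019] yaw -179.88 tilt [-0. -0.] q6 -2.2 shift [-3.000e+00  1.000e-01  1.019e+02] turn 1.02
red 282 [205.8 320.7] mean [ 0.4321 -0.35  ] rect [ 432.2 -350.8] [77.9 41.7] ang 0.6
red 236 [254.9 330.5] mean [ 0.5682 -0.3141] rect [ 569.1 -313. ] [37.1 74.3] ang -1.9
red 299 [188.8 338.2] mean [ 0.4321 -0.4185] rect [ 433.3 -419.3] [75.2 41.3] ang 1.4
```

Call:
apply_moves(deltas=[50,-3,0,40,1,50,-3,0,75,1,50,-3,0,95,1,50,-3,0,101,1,50,-3,0,101,1,30,-3,0,101,1,10,-3,0,101,1,10,-3,0,101,1,10,-3,0,101,1,10,-3,0,101,1,10,-3,0,101,1,10,-3,0,101,1], squeeze=70)

```text
clock: 38.22
position: [0.6117, -0.3595, 0.1022]
ee_rot: [0.002, 0.007, 1.0, -0.003]
contact_force: [-1.1, -5.4, 3.8]
width: 0.0166
gripper_force: 71.5
```

Call:
apply_moves(deltas=[10,0,0,4,0,10,0,0,8,0,10,0,0,9,0,10,0,0,9,0])

```text
clock: 38.55
position: [0.6118, -0.3595, 0.0937]
ee_rot: [0.002, 0.007, 1.0, -0.003]
contact_force: [-1.6, -5.3, 8.2]
width: 0.017
gripper_force: 72.1
```

```bash
python3 - <<'E'
from look import *
go(.6095,-.357,.091,110.2); s=get_state(); print(s["width"],s["gripper_force"],s["contact_force"],s["moment"])
E
```

```text
at [ 0.6118 -0.3595  0.0937] yaw 179.16 tilt [ 0.004 -0.005] q6 -2.18 shift [2.4 2.5 2.6] turn 68.96
0.01696289090688594 72.11509466171265 [-1.63789151 -5.26128164  8.17978277] [-0.59147983  0.25058163  0.0787655 ]
```

Call:
apply_moves(deltas=[10,2,-2,1,0,10,2,-2,1,6,10,2,-2,1,12,10,2,-2,1,18,10,2,-2,1,24,10,2,-2,1,30,10,2,-2,1,36,10,2,-2,1,42,10,2,-2,1,48,10,2,-2,1,54,10,2,-2,1,60,10,2,-2,1,66])

```text
clock: 39.55
position: [0.6112, -0.3606, 0.0935]
ee_rot: [0.004, 0.553, 0.833, -0.0]
contact_force: [1.1, -2.8, 7.6]
width: 0.0169
gripper_force: 72.1
```

Call:
apply_moves(deltas=[10,0,0,0,3,10,0,0,0,3,10,0,0,0,3])

```text
clock: 39.8
position: [0.6111, -0.3607, 0.0935]
ee_rot: [0.004, 0.573, 0.82, 0.0]
contact_force: [0.5, -1.7, 7.7]
width: 0.0169
gripper_force: 72.1
```

```bash
python3 - <<'E'
from look import *
go(.6095,-.357,.091,110.2); s=get_state(); print(s["width"],s["gripper_force"],s["contact_force"],s["moment"])
E
```

```text
at [ 0.6111 -0.3607  0.0935] yaw 110.13 tilt [ 0.007 -0.005] q6 -0.98 shift [ 4.  -0.2  2.4] turn -0.07
0.01685490353545588 72.10918307304382 [ 0.5445271  -1.67594841  7.74150587] [-0.44874459 -0.16864558 -0.01891822]
```

Now release it, back off clear of everything, and check.

Call:
apply_moves(deltas=[10,0,0,-3,0,10,0,0,-6,0,10,0,0,-9,0,10,0,0,-9,0,50,0,0,-9,0,50,0,0,-9,0,50,0,0,-9,0,50,0,0,-9,0,50,0,0,-40,0,50,0,0,-80,0,50,0,0,-120,0,50,0,0,-140,0])

```text
clock: 40.8
position: [0.6097, -0.3594, 0.2345]
ee_rot: [0.003, 0.572, 0.82, 0.0]
contact_force: [0.9, -1.0, 0.7]
width: 0.0499
gripper_force: 0.0
```

Call:
apply_moves(deltas=[50,400,60,-30,0,50,400,60,-30,0,50,400,60,-30,0,50,400,60,-30,0,50,400,60,-30,0,50,400,60,-30,0,50,400,60,-30,0,50,400,60,-30,0,50,400,60,-30,0,50,400,60,-30,0,50,400,60,-30,0,50,400,60,-30,0])

```text
clock: 41.8
position: [0.5263, 0.0388, 0.2598]
ee_rot: [-0.0, 0.571, 0.821, -0.0]
contact_force: [0.6, -0.6, 0.3]
width: 0.0499
gripper_force: 0.0
```

```bash
python3 - <<'E'
from look import *
p=get_image("top"); q=get_image("scene"); cells(p); print(get_state()["position"])
f=lambda im,b:cv2.resize(im["frame"][b[1]:b[3],b[0]:b[2],::-1],(400,300),interpolation=cv2.INTER_CUBIC)
cv2.imwrite("pics/b7.png",np.vstack([np.hstack([f(p,(150,190,270,280)),f(q,(320,180,400,240))]),np.hstack([f(p,(420,200,540,290)),f(q,(160,290,300,395))])]))
E
```

```text
green 308 [170.3 238.4] mean [0.5666 0.3646] rect [566.4 365. ] [53.3 38.4] ang 0.2
red 178 [466.4 223.1] mean [ 0.6236 -0.3835] rect [ 624.1 -384.4] [20.1 62.5] ang -70.3
red 338 [456.1 293.7] mean [ 0.4446 -0.3553] rect [ 449.  -355.1] [35.1 65. ] ang -0.5
red 365 [483.2 294.2] mean [ 0.4448 -0.4232] rect [ 445.6 -422.7] [35.1 75. ] ang -0.9
[0.5270568  0.03677275 0.25952892]
```

View pics/b7.png

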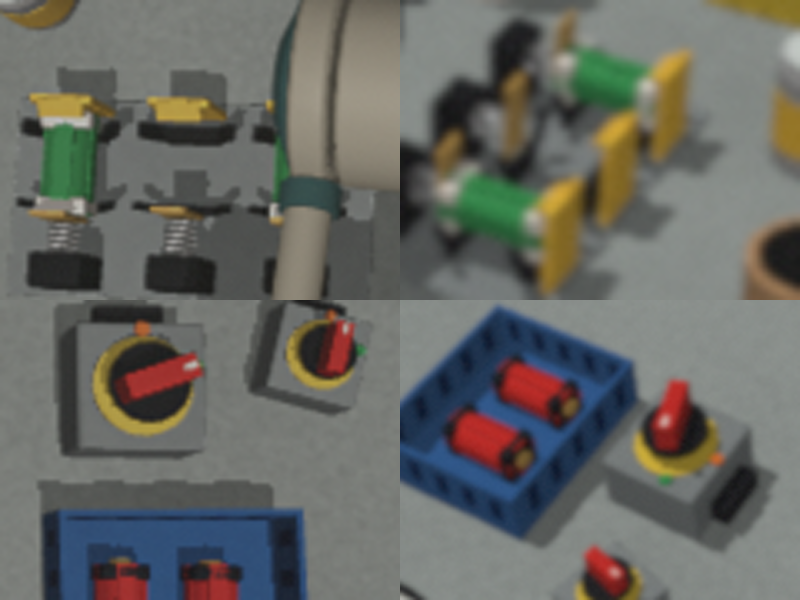

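The final check shows both green cells seated, both red cells in the crate, and the selector on green at -70.3°, the angle it started at. Handing in.

```bash
python3 -c "
from rig import *
print(sign_off())"
```

```text
the job is handed in; nothing more can be done
None
```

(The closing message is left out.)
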